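# Second course of the battery stack

## Task

Lay the second course of the battery stack: take the two loose full-length cream battery packs with the red stripe and set them flat on top of the three packs in the olive tray, in line with the row, each centred over one of the two joints as bricks are laid. Set them down rather than letting them drop, and leave the green pack where it lies.

Things in the scene. Friction and masses are not known exactly. Their poses are not given: they have to be found in the camera images.
- pack_a: Loose cream battery pack, a smooth block 52 x 100 x 45 mm, about 0.45 kg, with a flush dark red stripe across the middle of its top and two brass studs at each end. Lies flat on the bench at the start. Origin: centre of its underside; x across its width (52 mm), y along its length (100 mm), z up (45 mm). Either way round is the same.
- pack_b: Second loose cream pack, identical to pack_a in every way. (A cream pack of half the length, 50 mm and without a stripe, also lies about: it is not part of the job.)
- course: Bottom course, fixed: olive tray 80 x 350 mm (10 mm floor, 8 mm rim) with three cream striped packs, 52 x 100 x 45 mm, screwed down end to end, 12 mm joints between. Origin: centre of the tray's underside, on the bench; y along the row, x across, z up. Packs centred at y = -112, 0, 112 mm, so joints at y = -56 and +56 mm, x = 0; their flat tops are 55 mm above the origin.
- green_pack: Loose green pack without a stripe, same size (52 x 100 x 45 mm), origin and axes as the cream ones. To be left where it lies.
Mind the look-alikes: they are no part of the job. What is shaped like the pack_b but blue or orange is not meant.

How it is judged:
By the outcome, as a careful person would: the job done as asked, in the order asked, and still so for the second after the job is handed in, with the robot touching nothing.
It also fails if it takes over 53 s, if anything falls off the work surface, if the arm or the gripper's body presses on something with over 40 N, if the wrist force passes 120 N, or if a joint passes its speed limit or range.

## Robot

A 6-joint arm with a two-finger parallel gripper is mounted at the origin on the work surface. World frame = base frame: x ahead of the robot, y to its left, z up, the work surface at z = 0. Lengths are in m, angles in rad, forces in N, time in s.
With the tool pointing down it reaches from about 0.3 to 0.875 m from the base axis. Payload 6.4 kg.
Tool frame: the origin (TCP) lies midway between the tips of the shut fingers; the grasp point (between the pads) lies 19 mm behind it; z points along the fingers, y is the line along which they close (so a half turn about z gives the same grasp; the last joint's range is limited). The gripper opens to 85 mm and grips with 20 to 120 N. Pads are 22 mm wide; open, the fingers measure 114 mm over their backs; the gripper's body (76 mm by 85 mm) begins 54 mm behind the grasp point. The pads swing forward as they close: fully open they stand 13 mm farther back than shut.
Start: joints at [-1.377, 0.181, 1.607, -0, 1.354, -0.206], TCP at [0.224, -0.53, 0.231] pointing down, gripper open.
Joint ranges: [-2.99, 2.99], [-0.89, 2.07], [0.3, 2.58], [-1.14, 4.28], [0, 2.63], [-3.12, 3.12]. Speed limits (rad/s): [2.57, 2.57, 3.01, 3.14, 3.14, 3.14].

## Interface

Orientations are given as a unit quaternion [w, x, y, z].
In Python, from bench import ctrl gives the robot as it stands. The module is installed in compiled form; this text tells all that it offers.
- The arm moves only by the tool move_arm, never from a script. Its argument "plan" is one flat list of numbers, 6 for each row, row after row: the shift along the world's x, y, z in units of 50 mm (1.0 is 50 mm), then the turn, a rotation vector about the world's x, y, z in rad. A call has 1 to 10 rows; each row is the pose to reach, as a shift and turn from the pose commanded when the call began; what a row does not reach only later rows make up. A row lasts 1/8 s, in which the tool goes at most 62.5 mm and 10.7 degrees, less where a joint would pass 70% of its speed; a pose out of reach is approached as far as the arm can. A call with a gripper value outside its range is refused whole. "grip" is the finger opening in mm, from 0 to 85.4, set as the call begins (left out, the last holds). The fingers move at their own pace and stop on an object; the grip force is fixed at half the most. Time passes only in rows, so rows that repeat a pose let the fingers close. It gives the time, the measured TCP pose, the force, the opening and the grip force at its end, in the units of the state.
- ctrl.get_obs(): the state, without advancing time (a new reading comes with each control period).
- ctrl.camera(name): name is "scene" or "top" or "wrist"; returns a dict with "pixels" (384x512x3 uint8, red, green, blue), "fx", "fy", "cx", "cy" (pixels), "origin" and "attitude" of the camera in the world. Camera axes: x right, y down, z forward; pixel columns grow to the right and rows downward; lengths in m; the calibration is good to about 2 mm. A picture is of the moment at which its call begins. There is no depth.
- ctrl.hand_in(): hands the job in; it is judged then, once.
The state is a dict: "time_s": time; "q": joint angles; "dq": joint speeds; "joint_efforts": joint torques, N m; "eef_pos": TCP position; "eef_rot": TCP orientation; "wrist_force": force on the tool from outside, world axes, zero at the start; "torque": the same for the moment, N m; "opening": opening from 0.0 (shut) to 1.0 (fully open); "grasp_force": force on a finger pad.
Only numpy, scipy, OpenCV 4.12 (cv2) and the standard library are available. Lean on these libraries where they do the work, as an engineer would, in place of code of your own. Each camera call takes 0.05 s, during which the arm holds its last target. There are 200 camera calls.

## Working session

There is one attempt and no reset: what is moved stays moved. The work goes in short steps, Python scripts to look and compute and a tool call to move; the robot and the scene stay as the last step left them, time stands still between calls to the robot, and variables do not carry over. Pictures are saved under pics/ and viewed, at most 10 in all, crops included, and the job is handed in when it is done.

Besides the shell and the picture viewer there is one more tool, called as name(argument=value, ...) on one line, values as JSON. move_arm: Moves the arm, as the interface text tells. Its arguments: {"type":"object","properties":{"plan":{"type":"array"},"grip":{"type":"number"}},"required":["plan"]}

```bash
mkdir -p pics; cat > h.py <<'E'
import numpy as np, cv2
from bench import ctrl
from scipy.spatial.transform import Rotation as R
def att(a):
    a=np.array(a,float)
    return a if a.shape==(3,3) else R.from_quat(a[[1,2,3,0]]).as_matrix()
def cast(c,uv,z):
    uv=np.atleast_2d(uv).astype(float)
    d=np.c_[(uv[:,0]-c["cx"])/c["fx"],(uv[:,1]-c["cy"])/c["fy"],np.ones(len(uv))]@att(c["attitude"]).T
    o=np.array(c["origin"]); return o+d*((z-o[2])/d[:,2])[:,None]
def proj(c,p):
    q=(np.atleast_2d(p)-np.array(c["origin"]))@att(c["attitude"])
    return np.c_[q[:,0]/q[:,2]*c["fx"]+c["cx"],q[:,1]/q[:,2]*c["fy"]+c["cy"]]
def save(c,n): cv2.imwrite("pics/"+n,c["pixels"][:,:,::-1])
E
python3 - <<'E'
from h import *
for n in("top","scene"):
    c=ctrl.camera(n); save(c,n+"0.png"); print(n,{k:c[k] for k in c if k!="pixels"})
o=ctrl.get_obs(); print(o)
a=cv2.imread("pics/top0.png"); cv2.imwrite("pics/top0b.png",cv2.resize(a,(800,600)))
E
```

```text
top {'fx': 349.07267729503485, 'fy': 349.07267729503485, 'cx': 251.3200195959723, 'cy': 198.48136070373337, 'origin': array([ 0.37983314, -0.00378404,  0.82682665]), 'attitude': array([ 0.04714831, -0.7020412 ,  0.70920286, -0.04411915])}
scene {'fx': 382.0147199094841, 'fy': 382.0147199094841, 'cx': 253.36368704364904, 'cy': 191.77739743603715, 'origin': array([ 1.04987534, -0.2868901 ,  0.79926183]), 'attitude': array([-0.29299611,  0.78739212,  0.51206102, -0.17877484])}
{'time_s': 0.1, 'q': array([-1.37728510e+00,  1.81465572e-01,  1.60790887e+00, -1.13966215e-06,
        1.35381498e+00, -2.06285481e-01]), 'dq': array([-1.09722677e-03, -6.19779498e-04, -1.35566686e-03, -4.33760738e-04,
       -7.80504161e-04, -5.17445472e-05]), 'joint_efforts': array([ 2.71430526e-04, -4.45881200e+01, -3.52237809e+01, -2.89417512e-04,
        4.13343907e-03, -2.64866384e-05]), 'eef_pos': array([ 0.22373286, -0.52914301,  0.23047449]), 'eef_rot': array([-7.98372295e-04,  9.80086430e-01,  1.98569768e-01,  4.54299131e-06]), 'wrist_force': array([ 0.35777995,  0.87183192, -0.51369739]), 'torque': array([ 0.02190293, -0.02789438,  0.05072211]), 'grasp_force': 0.0, 'opening': 0.9976547593490164}
```

View pics/top0b.png

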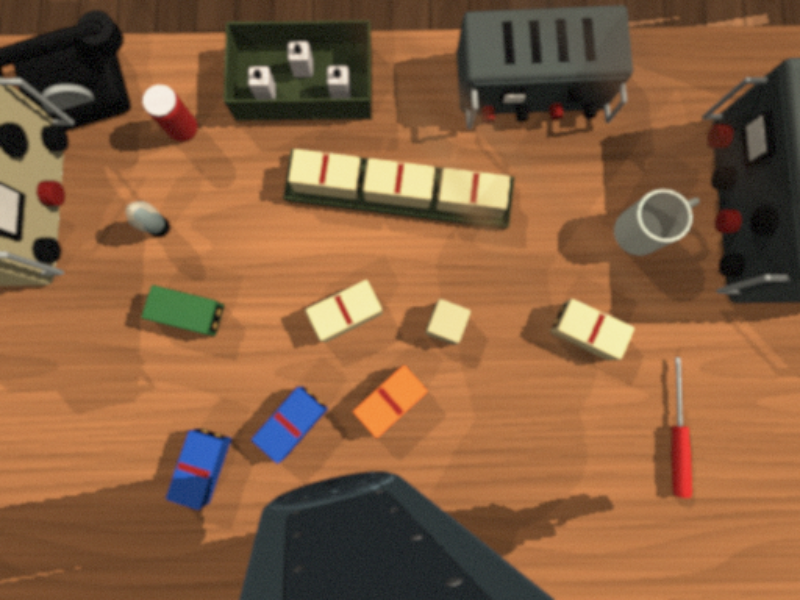

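View pics/scene0.png

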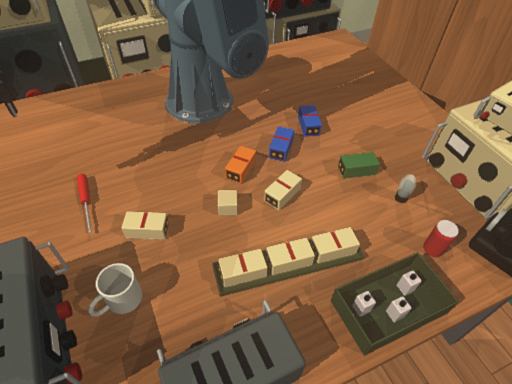

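The top view (800x600) shows the row with stripes at about (325,168), (399,179), (475,187). The loose striped cream packs are at (344,310) and (596,329), the half pack is at (449,321) and the green one at (183,310). Next I'll measure them.

```bash
cat >> h.py <<'E'
def tops(c,zs,win=None,vmin=200,pr=True):
    """bright cream top faces: contour rays on plane z, metric rectangle"""
    hsv=cv2.cvtColor(c["pixels"],cv2.COLOR_RGB2HSV); h,s,v=[hsv[...,i].astype(int) for i in range(3)]
    m=((h>18)&(h<36)&(s>25)&(s<150)&(v>vmin)).astype(np.uint8)
    m=cv2.morphologyEx(m,cv2.MORPH_CLOSE,np.ones((5,5)))if win is None else cv2.morphologyEx(m,cv2.MORPH_CLOSE,np.ones((win,win)))
    out=[]
    for k in cv2.findContours(m,cv2.RETR_EXTERNAL,cv2.CHAIN_APPROX_NONE)[0]:
        if cv2.contourArea(k)<150: continue
        for z in zs:
            p=cast(c,k[:,0],z)[:,:2]
            (x,y),(a,b),t=cv2.minAreaRect((p*1000).astype(np.float32))
            if a<b: a,b,t=b,a,t+90
            t=(t+90)%180-90
            out.append((x,y,a,b,t))
            if pr: print("px",k[:,0].mean(0).round(),"z",z,"c %.1f %.1f size %.1f x %.1f long-axis %.1f deg"%(x,y,a,b,t))
    return out,m
E
python3 - <<'E'
from h import *
c=ctrl.camera("top"); o,m=tops(c,(.045,.055),3)
hsv=cv2.cvtColor(c["pixels"],cv2.COLOR_RGB2HSV)
for u,v in((215,203),(220,203),(370,205),(390,218),(215,110),(310,122),(290,210)): print(u,v,hsv[v,u])
r=((hsv[...,0]<8)|(hsv[...,0]>172))&(hsv[...,1]>140)
n,l,st,ce=cv2.connectedComponentsWithStats(r.astype(np.uint8))
for i in range(1,n):
    if 15<st[i,4]<150:
        p=np.argwhere(l==i)[:,::-1]; q=cast(c,p,.045 if ce[i,1]>150 else .055)[:,:2]
        w,V=np.linalg.eigh(np.cov(q.T)); print("stripe",ce[i].round(),(q.mean(0)*1000).round(1),"len",(np.sqrt(12*w)*1000).round(1),"dir",np.degrees(np.arctan2(V[1,1],V[0,1])).round(1))
w=ctrl.camera("wrist"); print({k:w[k] for k in w if k!="pixels"})
E
```

```text
px [392. 215.] z 0.045 c 440.3 -316.9 size 50.4 x 43.6 long-axis -26.0 deg
px [392. 215.] z 0.055 c 439.5 -312.9 size 49.8 x 43.0 long-axis -26.0 deg
px [370. 205.] z 0.045 c 464.6 -267.8 size 50.4 x 43.7 long-axis -27.1 deg
px [370. 205.] z 0.055 c 463.5 -264.4 size 49.8 x 43.1 long-axis -27.1 deg
px [287. 205.] z 0.045 c 466.4 -81.9 size 49.8 x 48.3 long-axis -22.5 deg
px [287. 205.] z 0.055 c 465.3 -80.9 size 49.2 x 47.7 long-axis -22.5 deg
px [209. 203.] z 0.045 c 471.5 94.9 size 50.3 x 43.0 long-axis 26.8 deg
px [209. 203.] z 0.055 c 470.3 93.7 size 49.7 x 42.5 long-axis 26.8 deg
px [230. 193.] z 0.045 c 495.5 46.5 size 50.3 x 46.5 long-axis 26.2 deg
px [230. 193.] z 0.055 c 494.0 45.9 size 49.6 x 45.9 long-axis 26.2 deg
px [  4. 134.] z 0.045 c 639.9 570.9 size 62.0 x 21.0 long-axis 4.8 deg
px [  4. 134.] z 0.055 c 636.5 563.5 size 61.2 x 20.7 long-axis 4.8 deg
px [315. 121.] z 0.045 c 660.6 -151.3 size 49.5 x 43.5 long-axis -7.8 deg
px [315. 121.] z 0.055 c 657.0 -149.5 size 48.9 x 43.0 long-axis -7.8 deg
px [292. 118.] z 0.045 c 667.8 -96.5 size 50.1 x 43.6 long-axis -7.7 deg
[... 938 characters left out ...]
[207. 108.] [691.9  99.7] len [ 5.5 42.8] dir 171.5
stripe [255. 114.] [676.8 -11.3] len [ 5.5 43.3] dir 171.7
stripe [303. 119.] [ 663.  -122.4] len [ 4.8 39.2] dir 170.8
stripe [219. 198.] [483.1  71.1] len [ 5.5 41.9] dir -154.2
stripe [381. 210.] [ 452.  -292.1] len [ 5.3 43.1] dir 153.7
stripe [249. 256.] [352.5   4.9] len [ 8.  44.9] dir -138.4
stripe [184. 272.] [320.7 149.4] len [ 5.8 42.6] dir 48.7
stripe [124. 301.] [259.8 279.3] len [ 6.4 42.1] dir 71.6
{'fx': 332.5867442566378, 'fy': 332.5867442566378, 'cx': 254.0602677814734, 'cy': 197.4988940601545, 'origin': array([ 0.30006069, -0.4971783 ,  0.37281846]), 'attitude': array([ 0.13602472,  0.82204415, -0.54540836, -0.09094186])}
```

Everything checks out: the row stripes span 224.0 mm and the loose half-faces are about 50 mm. I'll move above the pack at (452,-292) first.

move_arm(plan=[0.23,0.24,-0.08,0,0,0.04,0.7,0.72,-0.24,0,0,0.12,1.3,1.35,-0.45,0,0,0.22,1.95,2.0,-0.7,0,0,0.33,2.6,2.7,-0.95,0,0,0.44,3.2,3.35,-1.15,0,0,0.54,3.75,3.9,-1.35,0,0,0.62,4.2,4.4,-1.5,0,0,0.68,4.5,4.65,-1.58,0,0,0.71,4.56,4.75,-1.6,0,0,0.714], grip=85)

```text
time_s: 1.45
eef_pos: [0.4524, -0.2912, 0.151]
eef_rot: [-0.0, 0.848, 0.529, -0.0]
wrist_force: [-0.3, -0.8, 0.0]
opening: 0.995
grasp_force: 0.0
```

```bash
python3 - <<'E'
from h import *
c=ctrl.camera("wrist"); save(c,"w1.png"); o,m=tops(c,(.045,),3)
o=ctrl.get_obs(); print(o["eef_pos"],o["eef_rot"])
q=R.from_quat(o["eef_rot"][[1,2,3,0]]).as_matrix(); print(q)
E
```

```text
px [253. 193.] z 0.045 c 450.4 -292.4 size 97.9 x 50.5 long-axis 63.5 deg
[ 0.45222477 -0.29128652  0.15110114] [-1.91582245e-04  8.48584004e-01  5.29060630e-01 -2.29656026e-05]
[[ 4.40189697e-01  8.97904768e-01 -2.41693732e-04]
 [ 8.97904785e-01 -4.40189625e-01  3.00846864e-04]
 [ 1.63740760e-04 -3.49447649e-04 -9.99999926e-01]]
```

View pics/w1.png

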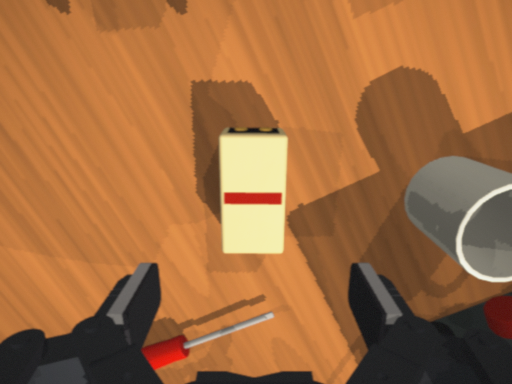

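The picture shows one striped pack, with its stripe at (253,198), between the open fingers. It measures 98x51 mm at (450,-292), long axis 63.5°. That agrees with the top view, so I'll descend.

move_arm(plan=[-0.02,-0.02,-0.3,0,0,0,-0.02,-0.02,-0.8,0,0,0,-0.02,-0.02,-1.4,0,0,0,-0.02,-0.02,-2.0,0,0,0,-0.02,-0.02,-2.45,0,0,0,-0.02,-0.02,-2.75,0,0,0,-0.02,-0.02,-2.88,0,0,0,-0.02,-0.02,-2.9,0,0,0])

```text
time_s: 2.5
eef_pos: [0.4507, -0.2935, 0.0062]
eef_rot: [-0.0, 0.849, 0.528, -0.0]
wrist_force: [-0.2, 0.2, -0.1]
opening: 0.994
grasp_force: 0.0
```

move_arm(plan=[0,0,0,0,0,0,0,0,0,0,0,0,0,0,0,0,0,0,0,0,0,0,0,0,0,0,0,0,0,0,0,0,0,0,0,0], grip=40)

```text
time_s: 3.25
eef_pos: [0.4513, -0.2936, 0.0073]
eef_rot: [0.001, 0.849, 0.529, 0.0]
wrist_force: [-1.1, 0.9, 5.3]
opening: 0.599
grasp_force: 64.8
```

Gripped at 51 mm with 65 N. I'll lift and carry it above the joint at y=-56.

move_arm(plan=[0,0,0.2,0,0,0,0,0,0.7,0,0,0,0,0,1.4,0,0,0,0.1,0.1,2.0,0,0,0.01,0.4,0.4,2.3,0,0,0.04,0.9,0.95,2.4,0,0,0.08,1.5,1.55,2.4,0,0,0.12,2.1,2.2,2.4,0,0,0.16,2.7,2.8,2.4,0,0,0.2,3.2,3.35,2.4,0,0,0.24])

```text
time_s: 4.5
eef_pos: [0.6112, -0.124, 0.126]
eef_rot: [-0.0, 0.779, 0.627, -0.0]
wrist_force: [0.5, 0.3, -3.9]
opening: 0.601
grasp_force: 64.0
```

move_arm(plan=[0.5,0.5,0,0,0,0.04,0.85,0.85,0,0,0,0.06,1.05,1.05,0,0,0,0.08,1.15,1.15,0,0,0,0.087,1.17,1.16,0,0,0,0.087,1.17,1.16,0,0,0,0.087])

```text
time_s: 5.25
eef_pos: [0.6689, -0.0684, 0.1262]
eef_rot: [-0.0, 0.752, 0.659, -0.0]
wrist_force: [-0.4, 0.3, -4.5]
opening: 0.599
grasp_force: 63.9
```

```bash
python3 - <<'E'
from h import *
c=ctrl.camera("wrist"); save(c,"w2.png"); o=ctrl.get_obs(); z=o["eef_pos"][2]
print(o["eef_pos"],o["eef_rot"],o["wrist_force"]); tops(c,(z+.038,.055),3)
t=ctrl.camera("top"); save(t,"t2.png")
E
```

```text
[ 0.66890743 -0.06841005  0.12628602] [-6.37093017e-05  7.51870355e-01  6.59310955e-01 -1.72926013e-04] [-0.09017692  0.26969324 -4.75485504]
px [248. 316.] z 0.16428601938463425 c 668.6 -69.0 size 56.7 x 49.0 long-axis 82.6 deg
px [248. 316.] z 0.055 c 657.3 -156.1 size 116.3 x 100.4 long-axis 82.6 deg
px [ 12. 258.] z 0.16428601938463425 c 587.0 -33.0 size 22.2 x 8.6 long-axis 68.6 deg
px [ 12. 258.] z 0.055 c 490.0 -82.5 size 45.5 x 17.6 long-axis 68.6 deg
px [280. 107.] z 0.16428601938463425 c 685.2 7.0 size 34.1 x 10.1 long-axis 81.9 deg
px [280. 107.] z 0.055 c 691.3 -0.5 size 70.0 x 20.8 long-axis 81.9 deg
px [291.   9.] z 0.16428601938463425 c 691.9 31.4 size 5.9 x 3.8 long-axis 82.5 deg
px [291.   9.] z 0.055 c 705.1 49.6 size 12.1 x 7.9 long-axis 82.5 deg
```

View pics/w2.png

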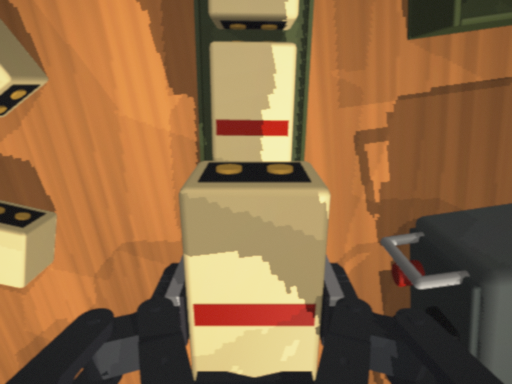

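The held pack's stripe is at about (254,315) and the middle row pack's stripe at (252,128), in line with each other. I'll cast both to metric.

```bash
cat >> h.py <<'E'
def stripes(c,zf,amin=150,amax=9000):
    hsv=cv2.cvtColor(c["pixels"],cv2.COLOR_RGB2HSV)
    r=((hsv[...,0]<8)|(hsv[...,0]>172))&(hsv[...,1]>140)&(hsv[...,2]>60)
    n,l,st,ce=cv2.connectedComponentsWithStats(r.astype(np.uint8))
    for i in range(1,n):
        if amin<st[i,4]<amax:
            q=cast(c,np.argwhere(l==i)[:,::-1],zf(ce[i]))[:,:2]
            w,V=np.linalg.eigh(np.cov(q.T)); print("stripe",ce[i].round(),(q.mean(0)*1000).round(1),"len",(np.sqrt(12*w)*1000).round(1),"dir",(np.degrees(np.arctan2(V[1,1],V[0,1]))%180).round(1))
E
python3 - <<'E'
from h import *
c=ctrl.camera("wrist"); z=ctrl.get_obs()["eef_pos"][2]
stripes(c,lambda p:z+.038 if p[1]>230 else .055)
print(proj(c,[[.6768,-.0113,.055],[.6919,.0997,.055]]))
t=ctrl.camera("top"); stripes(t,lambda p:.164 if 100<p[1]<150 and p[0]>262 else .055,15,150)
E
```

```text
stripe [251. 127.] [674.2 -11.5] len [ 9.  44.9] dir 172.0
stripe [399. 277.] [722.6 -58. ] len [3.9 9.9] dir 117.4
stripe [255. 315.] [668.8 -67.5] len [ 9.3 45.1] dir 172.1
[[255.25401199 126.41193935]
 [256.23967792 -90.94763447]]
stripe [356.  71.] [ 778.7 -248.3] len [18.9 23.7] dir 168.3
```

move_arm(plan=[-0.01,0,-0.15,0,0,0,-0.02,0,-0.4,0,0,0,-0.02,0,-0.7,0,0,0,-0.02,0,-0.92,0,0,0,-0.02,0,-1.0,0,0,0,-0.02,0,-1.0,0,0,0])

```text
time_s: 6.2
eef_pos: [0.6682, -0.0676, 0.0759]
eef_rot: [-0.0, 0.752, 0.66, -0.0]
wrist_force: [0.6, 0.7, -4.4]
opening: 0.6
grasp_force: 63.9
```

```bash
python3 - <<'E'
from h import *
c=ctrl.camera("wrist"); save(c,"w3.png"); o=ctrl.get_obs(); z=o["eef_pos"][2]; print(o["eef_pos"],o["eef_rot"])
stripes(c,lambda p:z+.038 if p[1]>230 else .055)
E
```

```text
[ 0.66856223 -0.06770529  0.07645995] [1.40930392e-04 7.51529230e-01 6.59699771e-01 9.21262787e-05]
stripe [253. 141.] [674.5 -11.6] len [ 9.3 45.1] dir 171.6
stripe [454. 307.] [741.9 -72.3] len [ 2.5 11.1] dir 122.3
stripe [431. 313.] [733.4 -73.9] len [ 2.3 14.9] dir 126.6
stripe [255. 315.] [668.2 -66.3] len [ 9.2 44.9] dir 172.1
```

View pics/w3.png

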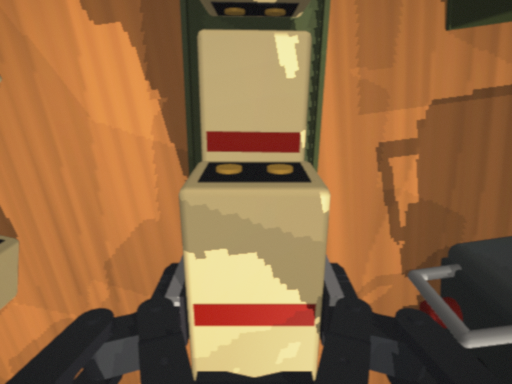

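The held pack's stripe is at (255,315) and the middle pack's at (253,141); the offset is within about 1.3 mm of the target. I'll nudge it and lower slowly.

move_arm(plan=[-0.02,-0.02,-0.05,0,0,0,-0.025,-0.02,-0.12,0,0,0,-0.025,-0.02,-0.18,0,0,0,-0.025,-0.02,-0.22,0,0,0,-0.025,-0.02,-0.25,0,0,0,-0.025,-0.02,-0.26,0,0,0,-0.025,-0.02,-0.27,0,0,0])

```text
time_s: 7.12
eef_pos: [0.6671, -0.0687, 0.0629]
eef_rot: [0.0, 0.752, 0.66, 0.0]
wrist_force: [1.0, 0.1, -4.6]
opening: 0.599
grasp_force: 63.9
```

move_arm(plan=[0,0,-0.01,0,0,0,0,0,-0.02,0,0,0])

```text
time_s: 7.38
eef_pos: [0.6672, -0.0687, 0.0623]
eef_rot: [0.0, 0.752, 0.66, 0.0]
wrist_force: [-3.2, 0.8, 0.9]
opening: 0.6
grasp_force: 64.4
```

In contact, with the support taking the weight. I'll open gently and retreat upward.

move_arm(plan=[0,0,0,0,0,0,0,0,0,0,0,0,0,0,0,0,0,0,0,0,0,0,0,0,0,0,0.2,0,0,0,0,0,0.6,0,0,0,0,0,1.1,0,0,0,0,0,1.6,0,0,0,0,0,1.9,0,0,0,0,0,2.0,0,0,0], grip=85)

```text
time_s: 8.62
eef_pos: [0.6678, -0.0688, 0.1638]
eef_rot: [0.001, 0.752, 0.66, 0.001]
wrist_force: [0.2, -0.2, -0.9]
opening: 0.997
grasp_force: 0.0
```

```bash
python3 - <<'E'
from h import *
c=ctrl.camera("wrist"); save(c,"w4.png"); o=ctrl.get_obs(); print(o["eef_pos"],o["eef_rot"])
stripes(c,lambda p:.1 if p[1]>200 else .055)
E
```

```text
[ 0.66761346 -0.06877986  0.1633978 ] [8.29094473e-04 7.51522484e-01 6.59706741e-01 5.33495804e-04]
stripe [253. 120.] [674.1 -11.6] len [ 8.9 44.4] dir 171.7
stripe [253. 214.] [666.8 -68. ] len [ 8.6 44.8] dir 172.4
stripe [384. 254.] [ 753.4 -109.7] len [ 7.  16.1] dir 119.3
```

View pics/w4.png

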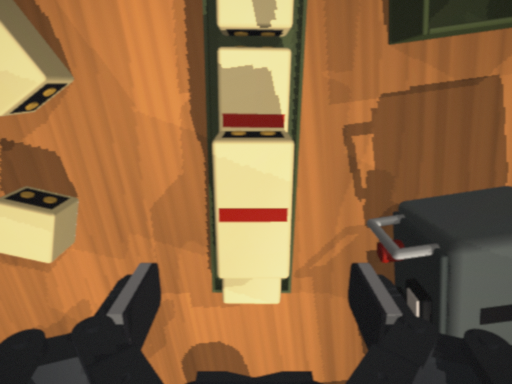

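The first pack sits with its stripe at (253,214), aligned within about 1 mm of the joint. Now on to the second pack.

move_arm(plan=[-0.2,0.15,0,0,0,0.03,-0.6,0.45,0,0,0,0.1,-1.15,0.87,0,0,0,0.18,-1.7,1.3,-0.1,0,0,0.27,-2.25,1.7,-0.15,0,0,0.36,-2.8,2.12,-0.2,0,0,0.44,-3.25,2.47,-0.25,0,0,0.51,-3.55,2.7,-0.27,0,0,0.56,-3.69,2.8,-0.27,0,0,0.582,-3.69,2.8,-0.27,0,0,0.582])

```text
time_s: 9.93
eef_pos: [0.4826, 0.0714, 0.1484]
eef_rot: [0.0, 0.531, 0.848, 0.0]
wrist_force: [0.8, 0.1, -0.3]
opening: 0.998
grasp_force: 0.0
```

```bash
python3 - <<'E'
from h import *
c=ctrl.camera("wrist"); save(c,"w5.png"); o=ctrl.get_obs(); print(o["eef_pos"],o["eef_rot"])
stripes(c,lambda p:.045); tops(c,(.045,),3)
E
```

```text
[0.48310033 0.07108563 0.14848658] [3.85121346e-04 5.30873318e-01 8.47451097e-01 9.97765426e-05]
stripe [ 65. 199.] [350.2   4.9] len [ 8.8 44.8] dir 41.3
stripe [253. 196.] [481.3  71. ] len [ 8.2 44.5] dir 25.9
stripe [495. 275.] [696.8  97.4] len [ 9.  40.3] dir 170.0
px [169. 332.] z 0.045 c 464.9 -80.8 size 47.6 x 47.0 long-axis 68.2 deg
px [485. 280.] z 0.045 c 698.6 90.2 size 88.3 x 51.8 long-axis 81.6 deg
px [253. 192.] z 0.045 c 481.2 70.9 size 97.1 x 50.4 long-axis -63.7 deg
```

View pics/w5.png

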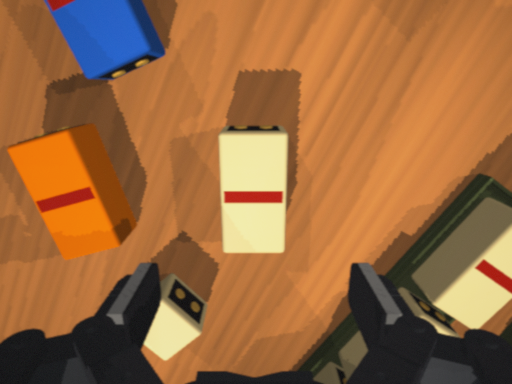

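The cream striped pack is centred at (253,196), long axis -63.7°, at (481,71). The half pack is about 150 mm away and clear, so I'll descend and grasp.

move_arm(plan=[-0.02,0,-0.3,0,0,0,-0.02,0,-0.8,0,0,0,-0.02,0,-1.4,0,0,0,-0.02,0,-2.0,0,0,0,-0.02,0,-2.45,0,0,0,-0.02,0,-2.72,0,0,0,-0.02,0,-2.82,0,0,0,-0.02,0,-2.84,0,0,0])

```text
time_s: 10.98
eef_pos: [0.4819, 0.0712, 0.0063]
eef_rot: [0.0, 0.531, 0.848, 0.0]
wrist_force: [-0.7, -0.2, 0.3]
opening: 0.996
grasp_force: 0.0
```

move_arm(plan=[0,0,0,0,0,0,0,0,0,0,0,0,0,0,0,0,0,0,0,0,0,0,0,0,0,0,0,0,0,0,0,0,0,0,0,0], grip=40)

```text
time_s: 11.72
eef_pos: [0.4821, 0.0713, 0.0072]
eef_rot: [0.001, 0.531, 0.848, 0.0]
wrist_force: [-1.7, 0.2, 5.7]
opening: 0.604
grasp_force: 64.3
```

move_arm(plan=[0,0,0.2,0,0,0,0,0,0.7,0,0,0,0,0,1.4,0,0,-0.02,0.1,0,2.0,0,0,-0.06,0.4,-0.05,2.4,0,0,-0.12,0.9,-0.12,2.6,0,0,-0.2,1.5,-0.2,2.6,0,0,-0.28,2.1,-0.3,2.6,0,0,-0.36,2.7,-0.38,2.6,0,0,-0.44,3.2,-0.45,2.6,0,0,-0.51])

```text
time_s: 12.98
eef_pos: [0.6419, 0.0488, 0.1359]
eef_rot: [-0.001, 0.728, 0.685, -0.0]
wrist_force: [-0.3, 0.4, -3.9]
opening: 0.602
grasp_force: 64.1
```

move_arm(plan=[0.4,-0.05,0,0,0,-0.04,0.65,-0.09,0,0,0,-0.06,0.77,-0.1,0,0,0,-0.075,0.79,-0.1,-0.1,0,0,-0.075,0.79,-0.1,-0.4,0,0,-0.075,0.79,-0.1,-0.8,0,0,-0.075,0.79,-0.1,-1.1,0,0,-0.075,0.79,-0.1,-1.2,0,0,-0.075,0.79,-0.1,-1.2,0,0,-0.075])

```text
time_s: 14.1
eef_pos: [0.6808, 0.0439, 0.0757]
eef_rot: [-0.0, 0.753, 0.659, -0.0]
wrist_force: [-0.7, -0.0, -4.0]
opening: 0.603
grasp_force: 64.0
```

```bash
python3 - <<'E'
from h import *
c=ctrl.camera("wrist"); save(c,"w6.png"); o=ctrl.get_obs(); z=o["eef_pos"][2]; print(o["eef_pos"],o["eef_rot"],o["wrist_force"])
stripes(c,lambda p:z+.038 if p[1]>230 else .055)
E
```

```text
[0.68138607 0.04380028 0.07648634] [1.72208708e-04 7.52524659e-01 6.58564032e-01 1.54559887e-04] [-0.46971234  0.22330297 -3.53801378]
stripe [260. 142.] [690.6  99.2] len [ 9.2 44.8] dir 172.2
stripe [254. 316.] [680.5  44.8] len [ 9.4 44.8] dir 172.4
```

View pics/w6.png

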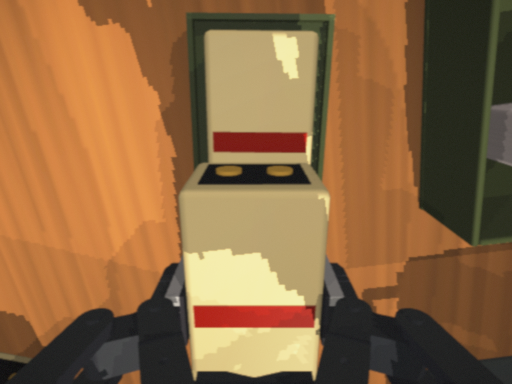

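The held stripe is at (254,316) and the end pack's at (260,142), so it needs about +2.2 mm in x and -1 mm in y. I'll correct that and lower.

move_arm(plan=[0.03,-0.015,-0.05,0,0,0,0.045,-0.02,-0.12,0,0,0,0.045,-0.02,-0.18,0,0,0,0.045,-0.02,-0.22,0,0,0,0.045,-0.02,-0.25,0,0,0,0.045,-0.02,-0.26,0,0,0,0.045,-0.02,-0.27,0,0,0])

```text
time_s: 15.02
eef_pos: [0.6834, 0.0428, 0.0629]
eef_rot: [0.0, 0.753, 0.659, 0.0]
wrist_force: [0.5, 0.6, -4.6]
opening: 0.601
grasp_force: 64.0
```

move_arm(plan=[0,0,-0.01,0,0,0,0,0,-0.02,0,0,0])

```text
time_s: 15.28
eef_pos: [0.6834, 0.0429, 0.0623]
eef_rot: [0.0, 0.753, 0.659, 0.0]
wrist_force: [-2.5, 0.1, 0.5]
opening: 0.599
grasp_force: 64.5
```

move_arm(plan=[0,0,0,0,0,0,0,0,0,0,0,0,0,0,0,0,0,0,0,0,0,0,0,0,0,0,0.2,0,0,0,0,0,0.6,0,0,0,0,0,1.1,0,0,0,0,0,1.6,0,0,0,0,0,1.9,0,0,0,0,0,2.0,0,0,0], grip=85)

```text
time_s: 16.52
eef_pos: [0.6841, 0.0428, 0.1638]
eef_rot: [0.001, 0.753, 0.659, 0.001]
wrist_force: [0.6, -0.0, 0.2]
opening: 0.994
grasp_force: 0.0
```

move_arm(plan=[-0.3,0,0.3,0,0,0,-0.9,0,0.6,0,0,0,-1.6,0,0.9,0,0,0,-2.3,0,1.1,0,0,0,-2.9,0,1.2,0,0,0,-3.3,0,1.2,0,0,0,-3.5,0,1.2,0,0,0,-3.5,0,1.2,0,0,0])

```text
time_s: 17.52
eef_pos: [0.508, 0.0429, 0.2216]
eef_rot: [-0.0, 0.753, 0.659, -0.0]
wrist_force: [-0.5, -0.5, 1.2]
opening: 0.994
grasp_force: 0.0
```

```bash
python3 - <<'E'
from h import *
t=ctrl.camera("top"); stripes(t,lambda p:.1,15,200)
c=ctrl.camera("scene"); im=np.vstack([c["pixels"][200:384],t["pixels"][60:260]]); cv2.imwrite("pics/end.png",im[:,:,::-1])
E
```

```text
stripe [356.  71.] [ 754.9 -234.6] len [17.5 20.7] dir 172.4
stripe [313.  72.] [ 753.6 -138.9] len [12.7 20.9] dir 18.5
stripe [281. 110.] [668.2 -67.8] len [ 5.5 41.1] dir 173.4
stripe [250. 258.] [351.8   1.8] len [ 8. 35.] dir 40.9
```

View pics/end.png

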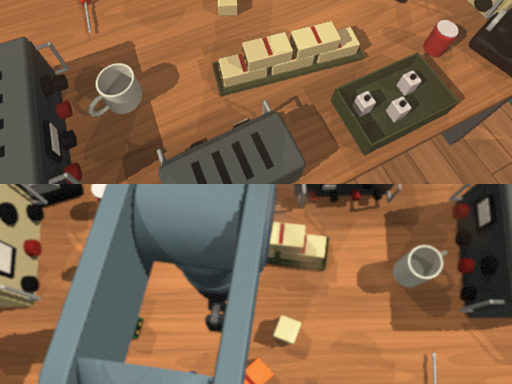

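The scene view shows both packs lying flat on the row as a second course, each over a joint. I'll check the numbers once more, then hand in.

```bash
python3 - <<'E'
from h import *
c=ctrl.camera("scene")
hsv=cv2.cvtColor(c["pixels"],cv2.COLOR_RGB2HSV); 
stripes(c,lambda p:.1,15,200)
print(proj(c,[[.6684,-.0678,.1],[.6835,.0435,.1]]))
E
```

```text
stripe [33. 92.] [-103.  -480.8] len [33.8 43.8] dir 80.2
stripe [484. 115.] [518.4 711.2] len [14.1 40.6] dir 108.6
stripe [310. 114.] [316.  239.8] len [ 6.5 37.4] dir 74.5
stripe [281. 138.] [371.8 117.2] len [ 6.5 37.7] dir 49.1
stripe [240. 158.] [401.9 -16.7] len [ 7.2 41.4] dir 40.4
stripe [458. 180.] [686.4 451.6] len [29.8 46.9] dir 114.2
stripe [316. 234.] [683.7  42.8] len [ 7.1 44.2] dir 173.1
stripe [267. 246.] [667.7 -68. ] len [ 7.3 44.5] dir 173.0
stripe [242. 263.] [ 683.4 -132. ] len [ 7.6 40.4] dir 171.3
stripe [ 74. 370.] [ 759.1 -476.7] len [16.8 32.9] dir 33.6
[[267.20943927 246.1979764 ]
 [315.81655308 234.18951731]]
```

The packs are at (683.7,42.8) and (667.7,-68.0), 112 mm apart and at the right height.

```bash
python3 -c "
from bench import ctrl; print(ctrl.hand_in())"
```

```text
the job is handed in; nothing more can be done
None
```

Both striped cream packs now lie flat as the second course, each centred over its joint to within about 2 mm by the cameras; the green pack was left alone, and the job was handed in at about 18 s.

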